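# Refit the interlocked lap guard and switch the graver hone on

## Task

Put the yellow lift-off guard back on the graver hone: carry it by its black handle and lower it, level and without forcing, so that its steel tongue goes straight down into the slot of the red interlock switch until the guard's lower edge sits flat on the deck, letting go only when it is home. Only then turn the black rotary switch clockwise to its stop (run). Leave the guard in place, do not press the red stop button, and do not disturb the other things on the bench.

Things in the scene. Friction and masses are not known exactly. Their poses are not given: they have to be found in the camera images.
- machine: the graver hone, fixed: grey housing 280 (x) x 200 (y) x 80 mm high, aluminium deck on top; origin under its centre on the bench, z up, front (controls) at its -x. On the deck: a steel lap of radius 62.5 mm at (50, 0) mm, 20 mm high (27 at its nut), and a tool rest 14 mm high at x -61 to -25, y -50 to 50 mm. Place and yaw vary; it may stand left or right of the robot's centre line
- slot (a point): centre of the slot mouth in the top face of the red interlock switch (52 x 32 x 90 mm) on the hone's right (-y) flank, at (70, -116, 116) mm in the hone's frame, 36 mm above the deck; axes as the hone's. The slot is 27.5 mm along x, 7 mm along y, 32 mm deep, straight down, with a 2 mm lead-in chamfer
- guard: the loose guard, 0.31 to 0.55 kg: yellow hood 150 (x) x 170 (y) x 50 mm, open below and in front, clear roof, at first standing on the bench; origin in the plane of its lower edge, straight below the handle's middle (hood: x -90 to 60, y -85 to 85 mm), z up, front -x. Home: axes parallel to the hone's, origin at (70, 0, 80) mm in the hone's frame, lower edge on the deck
- guard_grip (a point): middle of the guard's black handle bar, 86 mm above its lower edge, axes as the guard's. The bar runs along the guard's x: 96 mm long, 16 mm wide (y), 14 mm high, its underside 29 mm above the roof, with posts only at its ends (free for 34 mm either way from its middle); the guard's centre of mass lies close below it
- tongue_tip (a point): centre of the lower end of the steel tongue that hangs from a bracket on the guard's right (-y) flank, pointing down: at (0, -116, 8) mm in the guard's frame, axes as the guard's. The tongue is 24 mm wide (x), 4 mm thick (y), 32 mm long below its bracket, the last 4 mm slimmer. With the guard home the tip is 28 mm below the slot mouth
- run_switch (a joint): rotary switch on the deck: 0 = off, 1.05 rad = run, at its stop; it turns clockwise seen from above as the value grows, with light friction (0.05 N m), and stays where it is left. It starts at or a little past off
- run_switch_grip (a point): on the axis of the rotary switch at gripping height, 37 mm above the deck, at (-98, 40, 117) mm in the hone's frame; turns with the switch. The black grip is an upright bar 42 mm long (its x), 14 mm wide (its y), 14 to 44 mm above the deck, parallel to the hone's x at off, white mark on its -x half
- estop_top (a point): top of the red stop button (32 mm diameter, 22 mm above the deck) at the front right corner of the deck, (-103, -66, 102) mm in the hone's frame
- estop (a joint): travel of the red stop button, 0 = out, 0.006 m = fully pressed (8 N)
- ball_vise_mid (a point): middle (48 mm up) of the heavy engraver's ball vise, black and steel, 120 mm across and 96 mm high, a bystander beyond the work
- ring_clamp_mid (a point): middle of the wooden ring clamp with a red stone, lying, 155 x 25 x 25 mm, long along its x, a bystander
- graver_mid (a point): middle of the graver with a wooden handle, lying, 130 x 26 x 24 mm, long along its x, a bystander
- oil_bottle_mid (a point): middle (50 mm up) of the amber bottle of honing oil, 48 mm across and 105 mm high, a bystander

How it is judged:
By the outcome, as a careful person would: the job done as asked, in the order asked, and still so for the second after the job is handed in, with the robot touching nothing.
It also fails if it takes over 58 s, if anything falls off the work surface, if the arm or the gripper's body presses on something with over 40 N, if the wrist force passes 120 N, or if a joint passes its speed limit or range.

## Robot

A 6-joint arm with a two-finger parallel gripper is mounted at the origin on the work surface. World frame = base frame: x ahead of the robot, y to its left, z up, the work surface at z = 0. Lengths are in mm, angles in rad, forces in N, time in s.
With the tool pointing down it reaches from about 275 to 750 mm from the base axis. Payload 10.2 kg.
Tool frame: the origin (TCP) lies at the very end of the fingers, on their centre line; the grasp point (between the pads) lies 19 mm behind it; z points along the fingers, y is the line along which they close (so a half turn about z gives the same grasp; the last joint's range is limited). The gripper opens to 85 mm and grips with 20 to 120 N. Pads are 22 mm wide; open, the fingers measure 114 mm over their backs; the gripper's body (76 mm by 85 mm) begins 54 mm behind the grasp point. The pads swing forward as they close: fully open they stand 13 mm farther back than shut.
Start: joints at [-1.533, 0.313, 1.498, -0, 1.331, -0.223], TCP at [135.36, -507.256, 231.294] pointing down, gripper open.
Joint ranges: [-2.94, 2.94], [-0.97, 2.17], [0.19, 2.56], [-1.23, 4.37], [0.02, 3.11], [-2.88, 2.88]. Speed limits (rad/s): [2.39, 2.39, 3.01, 3.14, 3.14, 3.14].

## Interface

Orientations are given as a unit quaternion [w, x, y, z].
In Python, from rig import ctrl gives the robot as it stands.
- The arm moves only by the shell command python3 -m inch 'ROWS' [OPENING] [FORCE]. ROWS is text: rows parted by semicolons, each of 6 numbers parted by spaces: the shift along the tool's x, y, z in mm, then the turn, a rotation vector about the tool's x, y, z in units of 6 degrees (1.0 is 6 degrees). A call has exactly 10 rows; each row shifts and turns the commanded pose from where the row before left it, along the tool's axes as they then stand; what a row does not reach is not made up. A row lasts 1/12 s, in which the tool goes at most 41.7 mm and 7.16 degrees, less where a joint would pass 70% of its speed; a pose out of reach is approached as far as the arm can. A call with a gripper value outside its range is refused whole. OPENING is the opening, from 0 (shut) to 1 (fully open), set as the call begins (- or left out, the last holds). The fingers move at their own pace and stop on an object; FORCE is the grip in N (left out, the last holds). Time passes only in rows, so rows that do not move let the fingers close, or fill a call up. It gives the time, the measured TCP pose, the force, the opening and the grip force at its end, in the units of the state.
- ctrl.sense(): the state, without advancing time (a new reading comes with each control period).
- ctrl.capture(name): name is "scene" or "top"; returns a dict with "image" (480x640x3 uint8, red, green, blue), "intrinsics" (3x3 intrinsics, pixels), "D" ([k1, k2, p1, p2, k3] as OpenCV has them; the pictures are not rectified), "rvec" (rotation vector, rad) and "tvec" (3), from world to camera coordinates, as OpenCV has them. Camera axes: x right, y down, z forward; pixel columns grow to the right and rows downward; lengths in mm; the calibration is good to about 2 mm. A picture is of the moment at which its call begins. There is no depth.
- ctrl.finish_job(): hands the job in; it is judged then, once.
The state is a dict: "time_s": time; "joints": joint angles; "dq": joint speeds; "tau": joint torques, N m; "eef_pos": TCP position; "ee_rot": TCP orientation; "force": force on the tool from outside, world axes, zero at the start; "wrist_torque": the same for the moment, N m; "grip_width": opening from 0.0 (shut) to 1.0 (fully open); "grip_force": force on a finger pad.
Only numpy, scipy, OpenCV 4.12 (cv2) and the standard library are available. Lean on these libraries where they do the work, as an engineer would, in place of code of your own. Each camera call takes 0.05 s, during which the arm holds its last target. There are 200 camera calls.

## Working session

There is one attempt and no reset: what is moved stays moved. The work goes in short steps, Python scripts to look and compute and a shell command to move; the robot and the scene stay as the last step left them, time stands still between calls to the robot, and variables do not carry over. Pictures are saved under pics/ and viewed, at most 10 in all, crops included, and the job is handed in when it is done.

```bash
mkdir -p pics
python3 - <<'E'
from rig import ctrl
import cv2,pickle
for n in("scene","top"):
    c=ctrl.capture(n); pickle.dump(c,open(f"{n}0.pkl","wb"))
    cv2.imwrite(f"pics/{n}0.png",c["image"][:,:,::-1])
    print(n,c["intrinsics"].tolist(),c["D"],c["rvec"],c["tvec"])
print(ctrl.sense())
E
```

```text
scene [[518.190696205667, 0.0, 330.408013749441], [0.0, 518.190696205667, 244.7237319582465], [0.0, 0.0, 1.0]] [-0.05770206  0.          0.          0.          0.        ] [ 0.85996922  2.60323372 -0.97827398] [ 443.97999951 -192.56497637 1777.3564248 ]
top [[460.3167015606864, 0.0, 318.9392108616632], [0.0, 460.3167015606864, 248.65869902981575], [0.0, 0.0, 1.0]] [0.02193907 0.         0.         0.         0.        ] [ 2.19416521 -2.02034776  0.20780543] [ -37.57146009  597.8535242  1160.82883353]
{'time_s': 0.1, 'joints': array([-1.53339554e+00,  3.13407872e-01,  1.49835894e+00, -3.72230147e-05,
        1.33099531e+00, -2.23409609e-01]), 'dq': array([ 4.19835248e-04, -3.80895272e-05, -3.23266204e-03, -1.06871856e-04,
        8.44685723e-04, -1.35459603e-03]), 'tau': array([ 3.66438820e-03, -4.12902081e+01, -2.60140622e+01, -9.98331325e-05,
        3.07846349e-03, -1.91815383e-05]), 'eef_pos': array([ 135.34382738, -507.01689797,  230.78604409]), 'ee_rot': array([-5.83886347e-04,  9.91508539e-01,  1.30040280e-01,  3.63063064e-05]), 'force': array([ 0.24369823, -0.00409584, -0.71330668]), 'wrist_torque': array([-0.01126735, -0.02333551, -0.00616438]), 'grip_force': 0.0, 'grip_width': 1.000079887205518}
```

View pics/scene0.png

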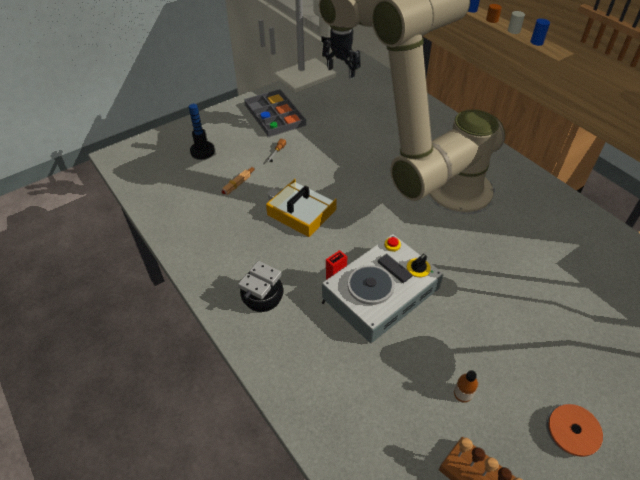

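View pics/top0.png

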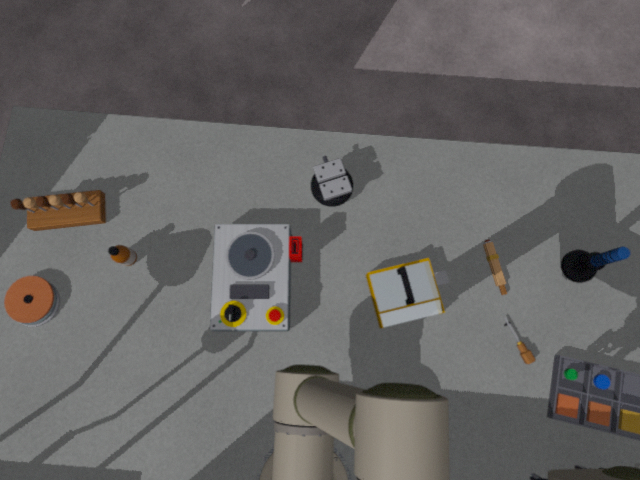

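The top view shows the hone at about (250,277), with the red interlock at (295,249), the stop button at (275,316) and the rotary switch at (233,314). The guard is at (404,292) and its black handle at (406,285). The scene view agrees with this. I'll enlarge both pictures.

Run:
```python
import cv2
t=cv2.imread("pics/top0.png")[215:340,200:460]; cv2.imwrite("pics/tc.png",cv2.resize(t,None,fx=3,fy=3,interpolation=cv2.INTER_CUBIC))
s=cv2.imread("pics/scene0.png")[170:345,260:450]; cv2.imwrite("pics/sc.png",cv2.resize(s,None,fx=3,fy=3,interpolation=cv2.INTER_CUBIC))
```

```text
(no output)
```

View pics/tc.png

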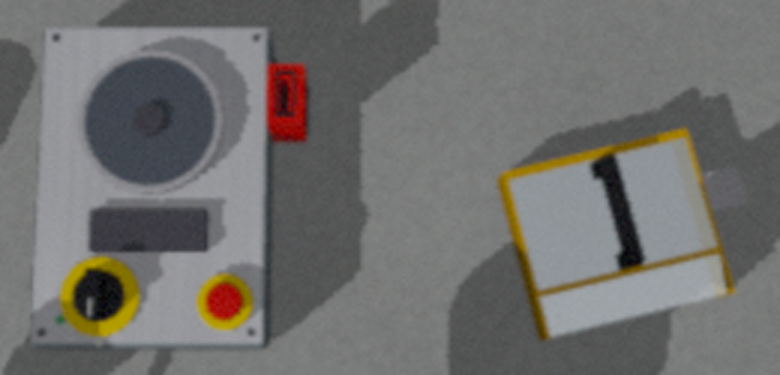

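View pics/sc.png

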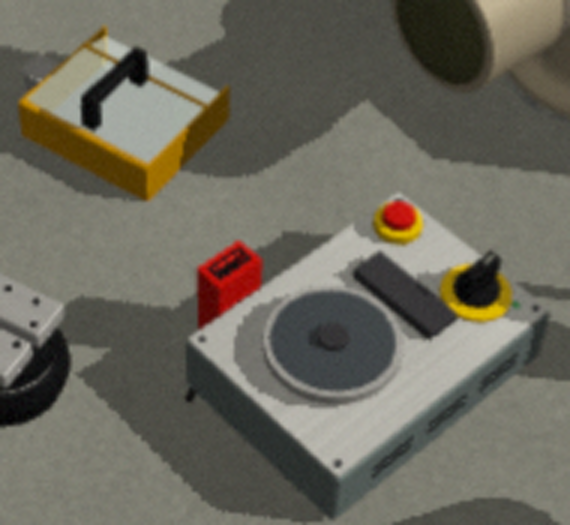

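```bash
cat > h.py <<'E'
import numpy as np,cv2,pickle
from scipy.spatial.transform import Rotation as R
def ray(c,uv):
    p=cv2.undistortPoints(np.float64(uv).reshape(-1,1,2),c["intrinsics"],c["D"])[:,0]
    Rm=cv2.Rodrigues(c["rvec"])[0]
    return -Rm.T@np.ravel(c["tvec"]), np.c_[p,np.ones(len(p))]@Rm
def onz(c,uv,z):
    o,d=ray(c,uv); return o+d*((z-o[2])/d[:,2])[:,None]
def tri(c1,u1,c2,u2):
    A=[];b=[]
    for c,u in((c1,u1),(c2,u2)):
        o,d=ray(c,u); d=d[0]/np.linalg.norm(d[0]); P=np.eye(3)-np.outer(d,d); A.append(P);b.append(P@o)
    x,r,_,_=np.linalg.lstsq(np.vstack(A),np.hstack(b),rcond=None); return x,np.sqrt(r)
def proj(c,P): return cv2.projectPoints(np.float64(P).reshape(-1,3),c["rvec"],np.float64(c["tvec"]),c["intrinsics"],c["D"])[0][:,0]
def blobs(m,x0,x1,y0,y1,amin=20):
    k=np.zeros(m.shape,np.uint8);k[y0:y1,x0:x1]=m[y0:y1,x0:x1]
    n,_,s,ce=cv2.connectedComponentsWithStats(k)
    return [(s[i,4],ce[i].round(2)) for i in range(1,n) if s[i,4]>=amin]
def hsv(c): return cv2.cvtColor(c["image"],cv2.COLOR_RGB2HSV)
def red(c):
    h=hsv(c);return ((((h[...,0]<6)|(h[...,0]>172))&(h[...,1]>170)&(h[...,2]>90))*255).astype(np.uint8)
def dark(c,t=50): return ((c["image"].max(2)<t)*255).astype(np.uint8)
E
python3 - <<'E'
from h import *
T=pickle.load(open("top0.pkl","rb"));S=pickle.load(open("scene0.pkl","rb"))
print("red top",blobs(red(T),200,310,215,340)); print("red sc",blobs(red(S),300,420,225,290))
print("dark top handle",blobs(dark(T),380,430,255,320)); print("dark sc handle",blobs(dark(S),280,320,175,225))
# yellow hood
for n,c,b in(("T",T,(360,450,250,335)),("S",S,(262,340,175,240))):
    h=hsv(c);m=((h[...,0]>15)&(h[...,0]<32)&(h[...,1]>130)).astype(np.uint8)*255
    k=np.zeros_like(m);k[b[2]:b[3],b[0]:b[1]]=m[b[2]:b[3],b[0]:b[1]]
    p=np.argwhere(k)[:,::-1].astype(np.float32); r=cv2.minAreaRect(p); print(n,"yellow",r,cv2.boxPoints(r).round(1).tolist())
# deck in top
im=T["image"].astype(int); m=((im.min(2)>120)).astype(np.uint8)*255
k=np.zeros_like(m);k[215:340,200:300]=m[215:340,200:300]
k=cv2.morphologyEx(k,cv2.MORPH_OPEN,np.ones((3,3)))
p=np.argwhere(k)[:,::-1].astype(np.float32); r=cv2.minAreaRect(p);bp=cv2.boxPoints(r);print("deck",r,onz(T,bp,80).round(1).tolist())
k=dark(T);k2=np.zeros_like(k);k2[255:320,380:430]=k[255:320,380:430];r=cv2.minAreaRect(np.argwhere(k2)[:,::-1].astype(np.float32));bp=cv2.boxPoints(r);print("handle",r,onz(T,bp,93).round(1).tolist())
a=onz(T,[[200+57/3,215+38/3],[200+256/3,215+38/3],[200+42/3,215+331/3],[200+251/3,215+331/3]],80);print("screws",a.round(1).tolist())
E
```

```text
red top [(np.int32(259), array([295.49, 249.11])), (np.int32(88), array([274.47, 314.98]))]
red sc [(np.int32(68), array([392.47, 241.34])), (np.int32(262), array([337.07, 261.81]))]
dark top handle [(np.int32(207), array([406.09, 285.05]))]
dark sc handle [(np.int32(190), array([297.35, 198.03]))]
T yellow ((404.5020751953125, 291.9748840332031), (57.27731704711914, 67.62479400634766), 76.18497467041016) [[364.79998779296875, 272.20001220703125], [430.5, 256.1000061035156], [444.20001220703125, 311.70001220703125], [378.5, 327.8999938964844]]
S yellow ((300.47235107421875, 206.55191040039062), (64.17647552490234, 45.82352828979492), 28.07248878479004) [[261.3999938964844, 211.6999969482422], [282.8999938964844, 171.1999969482422], [339.6000061035156, 201.39999389648438], [318.0, 241.89999389648438]]
deck ((249.5, 281.0), (116.0, 99.0), 90.0) [[638.3, 330.4, 80.0], [659.9, 69.8, 80.0], [360.1, 42.2, 80.0], [340.0, 289.6, 80.0]]
handle ((405.3396301269531, 285.1886901855469), (36.812625885009766, 7.417469501495361), 74.05460357666016) [[557.0, -191.6, 93.0], [563.8, -209.5, 93.0], [475.5, -238.9, 93.0], [468.9, -221.2, 93.0]]
screws [[629.8, 278.9, 80.0], [644.2, 104.5, 80.0], [376.3, 259.1, 80.0], [390.6, 83.9, 80.0]]
```

```bash
cat >> h.py <<'E'
def spot(c,u,r=3):
    g=c["image"].astype(float).sum(2);x,y=int(round(u[0])),int(round(u[1]))
    w=g[y-r:y+r+1,x-r:x+r+1];w=np.clip(np.median(w)-15-w,0,None);yy,xx=np.mgrid[y-r:y+r+1,x-r:x+r+1]
    return [(w*xx).sum()/w.sum(),(w*yy).sum()/w.sum()]
def rigid(A,B): # B = R A + t (2d)
    a=A.mean(0);b=B.mean(0);x=A-a;y=B-b
    th=np.arctan2((x[:,0]*y[:,1]-x[:,1]*y[:,0]).sum(),(x*y).sum())
    M=np.array([[np.cos(th),-np.sin(th)],[np.sin(th),np.cos(th)]]);t=b-M@a
    return th,t,(B-A@M.T-t)
E
python3 - <<'E'
from h import *
T=pickle.load(open("top0.pkl","rb"));S=pickle.load(open("scene0.pkl","rb"))
loc=np.array([[127.5,87.5],[127.5,-87.5],[-127.5,87.5],[-127.5,-87.5]])
tu=np.array([spot(T,(200+a/3,215+b/3)) for a,b in((57,38),(256,38),(42,331),(251,331))])
W=onz(T,tu,80); print(tu.round(1).tolist())
th,t,r=rigid(loc,W[:,:2]);print("T",np.degrees(th),t,r.round(1).tolist())
su=np.array([spot(S,(260+a/3,170+b/3)) for a,b in((337,463),(203,339),(535,308))]);W=onz(S,su,80)
th2,t2,r2=rigid(loc[[0,1,2]],W[:,:2]);print("S",np.degrees(th2),t2,r2.round(1).tolist(),su.round(1).tolist())
M=np.array([[np.cos(th),-np.sin(th)],[np.sin(th),np.cos(th)]])
for nm,p,z,u,v in(("estop",(-103,-66),99,(274.47,314.98),(392.47,241.34)),):
    print(nm,M@p+t,onz(T,[u],z).round(1),onz(S,[v],z).round(1))
print("slot",M@[70,-116]+t,"uv pred",proj(T,[*(M@[70,-116]+t),116]),proj(S,[*(M@[70,-116]+t),116]))
print("sw",M@[-98,40]+t)
# slot dark blob
print("slotdark",[ (a,ce,) for a,ce in blobs(dark(T,90),289,302,236,262,3)],blobs(dark(S,70),326,350,250,266,3))
# handle tri
x=tri(T,[406.09,285.05],S,[297.35,198.03]);print("handle tri",x)
# handle in scene: end points of the top bar, local handle axis
E
```

```text
[[218.3, 227.0], [285.9, 227.3], [213.4, 325.3], [284.6, 325.1]]
T 4.700263012039928 [511.0896247  181.62240986] [[0.4, 1.8], [-0.1, -1.7], [-0.6, 2.3], [0.3, -2.4]]
S 3.7025551331007165 [510.96865293 183.08355614] [[0.5, 0.2], [1.8, -1.2], [-2.4, 1.1]] [[371.3, 325.1], [326.3, 283.0], [439.3, 274.0]]
estop [413.84425612 107.40422955] [[413.5 107.8  99. ]] [[413.2 106.8  99. ]]
slot [590.35961315  71.74853248] uv pred [[295.10809812 245.67598312]] [[335.8448046  258.13294051]]
sw [410.14147431 213.4574681 ]
slotdark [(np.int32(6), array([294.5, 239. ])), (np.int32(44), array([293.84, 248.11])), (np.int32(5), array([289.4, 260.2]))] [(np.int32(23), array([336., 259.]))]
handle tri (array([ 519.11659555, -220.52109244,   77.76309753]), array([0.9287927]))
```

Run:
```python
from h import *
T=pickle.load(open("top0.pkl","rb"));S=pickle.load(open("scene0.pkl","rb"))
q=np.array([[503,178],[687,130],[731,291],[545,337],[540,292],[717,252]])/3+[200,215]
W=onz(T,q,50)[:,:2];print("T roof TL TR BR BL fl fr",W.round(0).tolist())
for a,b in((0,1),(4,5),(3,2),(3,0),(2,1)): d=W[b]-W[a];print(a,b,np.linalg.norm(d).round(1),np.degrees(np.arctan2(d[1],d[0])).round(1))
hb=np.array([[604,160],[630,262]])/3+[200,215];print("handle ends T",onz(T,hb,90).round(1).tolist())
qs=np.array([[22,103],[149,165],[228,90],[105,32]])/3+[260,170];Ws=onz(S,qs,50)[:,:2];print("S roof",Ws.round(0).tolist())
hs=np.array([[91,98],[139,53]])/3+[260,170];print("handle ends S",onz(S,hs,93).round(1).tolist())
# fitted from handle in T: local (±48,0) ; camera centres
print(ray(T,[[0,0]])[0],ray(S,[[0,0]])[0])
```

```text
T roof TL TR BR BL fl fr [[543.0, -122.0], [599.0, -283.0], [460.0, -325.0], [408.0, -167.0], [446.0, -160.0], [493.0, -312.0]]
0 1 169.9 -70.6
4 5 159.0 -72.6
3 2 167.0 -71.6
3 0 142.3 18.2
2 1 145.3 17.0
handle ends T [[559.0, -203.8, 90.0], [473.8, -229.6, 90.0]]
S roof [[597.0, -278.0], [541.0, -125.0], [409.0, -165.0], [463.0, -320.0]]
handle ends S [[557.1, -203.2, 93.0], [478.4, -229.9, 93.0]]
[ 350.06485626   -9.6360604  1258.46166987] [1153.0375081   785.02484057 1203.09429201]
```

```bash
python3 -m inch '15 -6 0 0 0 0;30 -12 0 0 0 0;35 -14 0 0 0 0;35 -14 0 0 0 0;35 -14 0 0 0 0;35 -14 0 0 0 0;35 -14 0 0 0 0;35 -14 0 0 0 0;30 -12 0 0 0 0;25 -10 0 0 0 0' 1; python3 -m inch '25 -10 0 0 0 0;25 -10 0 0 0 0;25 -10 0 0 0 0;20 -8 0 0 0 0;15 -6 0 0 0 0;10 -4 0 0 0 0;0 0 0 0 0 -0.25;0 0 0 0 0 -0.25;0 0 0 0 0 0;0 0 0 0 0 0'
```

```text
time_s: 0.93
eef_pos: [404.4, -305.7, 231.1]
ee_rot: [-0.0, 0.991, 0.131, -0.0]
force: [0.2, -0.7, 1.2]
grip_width: 0.999
grip_force: 0.0
time_s: 1.77
eef_pos: [506.3, -230.4, 231.1]
ee_rot: [-0.0, 0.988, 0.155, -0.0]
force: [-0.0, 0.3, 0.4]
grip_width: 1.001
grip_force: 0.0
```

```bash
python3 -m inch '5 -3 5 0 0 0;5 -3 12 0 0 0;4 -2.5 20 0 0 0;0 0 20 0 0 0;0 0 20 0 0 0;0 0 20 0 0 0;0 0 15 0 0 0;0 0 8 0 0 0;0 0 0 0 0 0;0 0 0 0 0 0'
python3 - <<'E'
from rig import ctrl
import cv2,pickle
from h import *
for n in("scene","top"):
    c=ctrl.capture(n); pickle.dump(c,open(f"{n}1.pkl","wb"))
T,S=[pickle.load(open(f"{n}1.pkl","rb")) for n in("top","scene")]
a=cv2.resize(T["image"][235:345,350:470],(600,550)); b=cv2.resize(S["image"][150:250,250:350],(550,550))
cv2.imwrite("pics/p1.png",cv2.resize(np.hstack([a,b]),(800,383))[:,:,::-1])
print(ctrl.sense()["eef_pos"])
E
```

```text
time_s: 2.6
eef_pos: [517.3, -217.8, 111.6]
ee_rot: [0.0, 0.988, 0.156, 0.0]
force: [-0.5, 0.6, 0.7]
grip_width: 0.998
grip_force: 0.0
[ 517.6770137  -218.08899727  112.36942302]
```

View pics/p1.png

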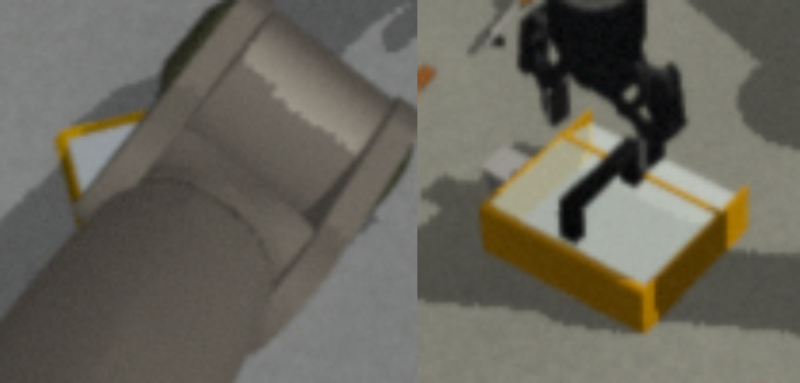

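The scene crop (right) shows the open fingers on either side of the handle, at about (555,110) and (650,130). In the top view the arm hides the guard. Next I descend and close.

```bash
python3 -m inch '0 0 8 0 0 0;0 0 9 0 0 0;0 0 9 0 0 0;0 0 8 0 0 0;0 0 6 0 0 0;0 0 3 0 0 0;0 0 1 0 0 0;0 0 0 0 0 0;0 0 0 0 0 0;0 0 0 0 0 0'; python3 -m inch '0 0 0 0 0 0;0 0 0 0 0 0;0 0 0 0 0 0;0 0 0 0 0 0;0 0 0 0 0 0;0 0 0 0 0 0;0 0 0 0 0 0;0 0 0 0 0 0;0 0 0 0 0 0;0 0 0 0 0 0' 0 70;  python3 - <<'E'
from rig import ctrl
s=ctrl.sense();print(s)
E
```

```text
time_s: 3.53
eef_pos: [517.4, -217.9, 67.7]
ee_rot: [0.0, 0.988, 0.156, 0.0]
force: [1.0, -1.1, -0.6]
grip_width: 1.001
grip_force: 0.0
time_s: 4.37
eef_pos: [517.5, -218.2, 67.8]
ee_rot: [0.001, 0.988, 0.156, 0.0]
force: [-0.6, -1.2, 4.8]
grip_width: 0.174
grip_force: 69.5
{'time_s': 4.3667, 'joints': array([-6.07483583e-01,  5.68134957e-01,  1.57533605e+00, -2.12926191e-04,
        9.96695829e-01,  6.50275477e-01]), 'dq': array([-0.00058557,  0.00078759, -0.00024831,  0.00013266, -0.00263651,
       -0.00088459]), 'tau': array([ 1.06501993e+00, -4.50563407e+01, -1.91074008e+01,  3.17523144e-01,
        3.72388987e-01,  3.32653333e-03]), 'eef_pos': array([ 517.51795318, -218.18209764,   67.77588576]), 'ee_rot': array([5.57781626e-04, 9.87766685e-01, 1.55937356e-01, 4.52898470e-04]), 'force': array([-0.63688029, -1.17474228,  4.76645372]), 'wrist_torque': array([-0.36173395, -0.08356465,  0.01330841]), 'grip_force': 69.45295214653015, 'grip_width': 0.17443109618986477}
```

```bash
python3 -m inch '0 0 -3 0 0 0;0 0 -6 0 0 0;0 0 -10 0 0 0;0 0 -15 0 0 0;0 0 -20 0 0 0;0 0 -25 0 0 0;0 0 -25 0 0 0;0 0 -20 0 0 0;0 0 -15 0 0 0;0 0 -10 0 0 0' 0 70; python3 -m inch '0 0 -10 0 0 0;0 0 -6 0 0 0;0 0 0 0 0 0.5;0 0 0 0 0 0.5;0 0 0 0 0 0.5;0 0 0 0 0 0.5;0 0 0 0 0 0.2;0 0 0 0 0 0;0 0 0 0 0 0;0 0 0 0 0 0'
python3 - <<'E'
from rig import ctrl
s=ctrl.sense();print(s['ee_rot'],s['force'],s['wrist_torque'])
E
```

```text
time_s: 5.2
eef_pos: [517.3, -217.7, 218.5]
ee_rot: [0.001, 0.988, 0.156, 0.001]
force: [0.4, 0.5, -5.2]
grip_width: 0.175
grip_force: 68.5
time_s: 6.03
eef_pos: [517.1, -217.7, 232.1]
ee_rot: [-0.0, 0.999, 0.042, -0.0]
force: [0.2, -0.6, -4.4]
grip_width: 0.175
grip_force: 68.5
[-1.63733001e-04  9.99121180e-01  4.19142722e-02 -1.86568485e-04] [ 0.19181312 -0.58825696 -4.35316605] [ 0.03750283  0.00685366 -0.05272409]
```

```bash
python3 -m inch '2 -8 0 0 0 0;4 -16 0 0 0 0;6 -24 0 0 0 0;7 -28 0 0 0 0;7 -28 0 0 0 0;7 -28 0 0 0 0;7 -28 0 0 0 0;7 -28 0 0 0 0;7 -28 0 0 0 0;7 -28 0 0 0 0'; python3 -m inch '7 -28 0 0 0 0;7 -28 0 0 0 0;7 -28 0 0 0 0;6 -28 0 0 0 0;5 -20 0 0 0 0;3 -14 0 0 0 0;2 -8 0 0 0 0;0 0 0 0 0 0;0 0 0 0 0 0;0 0 0 0 0 0'
python3 - <<'E'
from rig import ctrl
from h import *
for n in("scene","top"):
    c=ctrl.capture(n); pickle.dump(c,open(f"{n}2.pkl","wb"))
T,S=[pickle.load(open(f"{n}2.pkl","rb")) for n in("top","scene")]
a=cv2.resize(T["image"][210:340,200:340],(560,520)); b=cv2.resize(S["image"][180:340,270:450],(585,520))
cv2.imwrite("pics/p2.png",cv2.resize(np.hstack([a,b]),(800,363))[:,:,::-1])
s=ctrl.sense();print(s["eef_pos"],s["ee_rot"],s["joints"])
E
```

```text
time_s: 6.87
eef_pos: [557.6, 32.5, 232.4]
ee_rot: [-0.0, 0.999, 0.042, 0.0]
force: [0.4, -1.2, -4.9]
grip_width: 0.176
grip_force: 68.5
time_s: 7.7
eef_pos: [582.0, 185.9, 232.3]
ee_rot: [0.0, 0.999, 0.041, -0.0]
force: [-0.1, 0.6, -5.1]
grip_width: 0.172
grip_force: 68.6
[582.03150428 185.87074963 232.43191745] [1.01285935e-04 9.99171363e-01 4.07010392e-02 4.32031967e-05] [ 1.17684974e-01  5.05431306e-01  1.21440135e+00 -2.10957185e-04
  1.42168942e+00  1.60708806e+00]
```

View pics/p2.png

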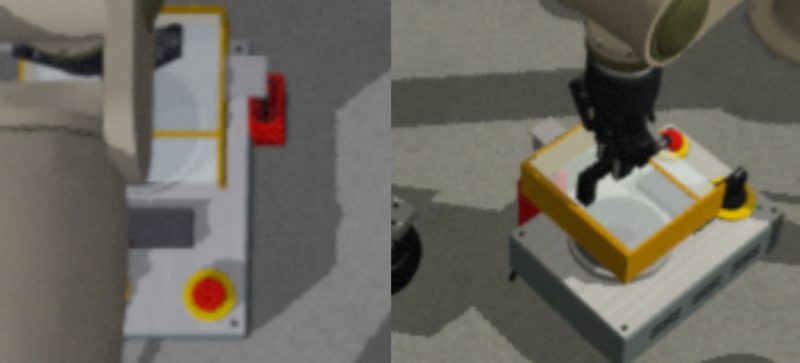

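Both views show the guard held level above the deck. In the top view its right edge runs x≈225 in the crop, the bracket sits at (248,77) and the red switch at (268,110). The slot position needs a finer check.

Run:
```python
from h import *
T=pickle.load(open("top0.pkl","rb"));S=pickle.load(open("scene0.pkl","rb"));T2=pickle.load(open("top2.pkl","rb"))
th=np.radians(4.6);M=np.array([[np.cos(th),-np.sin(th)],[np.sin(th),np.cos(th)]]);t=np.array([511,182.])
w=lambda x,y,z:[*(M@[x,y]+t),z]
out=[]
for c,(x0,y0) in((T,(280,230)),(S,(320,245)),(T2,(270,215))):
    n=33 if c is not T2 else 50
    f=528/n; im=cv2.resize(c["image"][y0:y0+n,x0:x0+n],(528,528),interpolation=cv2.INTER_CUBIC).copy()
    pts=[w(70+a,-116+b,116) for a,b in((13.75,3.5),(13.75,-3.5),(-13.75,-3.5),(-13.75,3.5))]+[w(70+a,-116+b,116) for a,b in((26,16),(26,-16),(-26,-16),(-26,16))]
    for p in proj(c,pts): cv2.circle(im,tuple(int(v) for v in ((p-[x0,y0]+.5)*f)),4,(0,255,0),-1)
    out.append(cv2.resize(im,(266,266),interpolation=cv2.INTER_AREA) if 0 else im)
o=np.hstack(out); cv2.imwrite("pics/p3.png",cv2.resize(o,(798,266),interpolation=cv2.INTER_AREA)[:,:,::-1])
print("lap pred",proj(T,w(50,0,100)),"nut",proj(T,w(50,0,107)),"S",proj(S,w(50,0,107)))
print("nut T",blobs(dark(T,75),235,262,240,268),"estop pred",proj(T,w(-103,-66,102)),proj(S,w(-103,-66,102)))
print("slot tri",tri(T,[294.2,248.1],S,[336,259]))
```

```text
lap pred [[249.95808148 254.62615818]] nut [[249.55299946 254.09977146]] S [[370.6372684  281.86005121]]
nut T [(np.int32(144), array([250.75, 253.74]))] estop pred [[274.31026418 314.83335103]] [[392.74802032 240.95034672]]
slot tri (array([586.99290309,  72.20576263, 109.67869522]), array([3.48803095]))
```

View pics/p3.png

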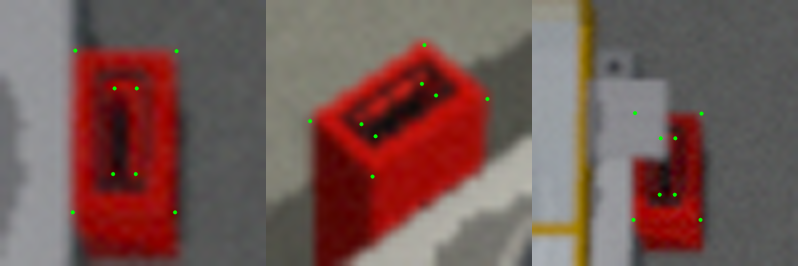

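The predicted switch outline and slot (green) match the image to about 1 px, so the hone pose of (511,182), 4.6° holds. Next I'll measure where the guard sits in the grip.

Run:
```python
from h import *
T=pickle.load(open("top2.pkl","rb"));S=pickle.load(open("scene2.pkl","rb"))
tcp=np.array([582.0,185.9]);zg=232.4-67.8
th=2*np.arcsin(.0407);M=np.array([[np.cos(th),-np.sin(th)],[np.sin(th),np.cos(th)]]);print("tool yaw",np.degrees(th))
L=lambda W:(np.atleast_2d(W)[:,:2]-tcp)@M   # into guard frame assuming origin=tcp
h=hsv(T);m=((h[...,0]>12)&(h[...,0]<34)&(h[...,1]>120)&(h[...,2]>80))
# right edge: outermost yellow per row
rows=range(218,275);e=[]
for r in rows:
    x=np.flatnonzero(m[r,262:288]); 
    if len(x): e.append([262+x.max()+.5,r])
e=np.array(e);W=L(onz(T,e,zg+50));print("right edge local y",np.median(W[:,1]).round(1),"tilt deg",np.degrees(np.polyfit(W[5:-5,0],W[5:-5,1],1)[0]).round(2),"x range",W[:,0].min().round(1),W[:,0].max().round(1))
b=[]
for c in range(255,276):
    y=np.flatnonzero(m[205:225,c]); 
    if len(y): b.append([c,205+y.min()-.5])
print("back edge local x",L(onz(T,b,zg+50))[:,0].round(1).tolist())
# bracket: bright grey right of the edge
im=T["image"].astype(int);k=((im.min(2)>105)&(np.ptp(im,axis=2)<40))
ys,xs=np.nonzero(k[222:252,284:300]);bb=np.array([[xs.min()+283.5,ys.min()+221.5],[xs.max()+284.5,ys.max()+222.5]]);print("bracket",bb.tolist(),L(onz(T,bb,zg+44)).round(1).tolist())
# scene: roof corners
h=hsv(S);m=((h[...,0]>12)&(h[...,0]<34)&(h[...,1]>120)&(h[...,2]>60)).astype(np.uint8)
m[:, :310]=0;m[:,430:]=0;m[:215]=0;m[310:]=0
n,l,s,ce=cv2.connectedComponentsWithStats(m);i=1+s[1:,4].argmax();p=cv2.approxPolyDP(cv2.convexHull(np.argwhere(l==i)[:,::-1].astype(np.int32)),3,True)[:,0]
print("S hull",p.tolist());print(L(onz(S,p.astype(float),zg+50)).round(1).tolist())
```

```text
tool yaw 4.66516502390792
right edge local y -86.0 tilt deg 0.59 x range -88.6 44.3
back edge local x [55.2, 60.1, 60.1, 60.1, 60.1, 60.1, 60.1, 60.1, 60.1, 60.1, 60.1, 60.1, 60.1, 60.1, 60.1, 60.1, 60.1, 60.1, 60.1]
bracket [[283.5, 224.5], [295.5, 251.5]] [[30.1, -91.5], [-34.8, -120.5]]
S hull [[429, 272], [372, 304], [327, 264], [327, 252], [354, 234], [426, 261]]
[[-86.9, 127.9], [84.2, 103.8], [84.1, -54.4], [58.6, -83.6], [-34.6, -84.0], [-107.6, 99.8]]
```

```bash
python3 -m inch '-0.6 -1.3 0 0 0 0;-0.5 -1.2 4 0 0 0;0 0 8 0 0 0;0 0 10 0 0 0;0 0 10 0 0 0;0 0 10 0 0 0;0 0 6 0 0 0;0 0 3 0 0 0;0 0 0 0 0 0;0 0 0 0 0 0'
python3 - <<'E'
from rig import ctrl
from h import *
for n in("scene","top"):
    c=ctrl.capture(n); pickle.dump(c,open(f"{n}3.pkl","wb"))
s=ctrl.sense();print(s["eef_pos"],s["ee_rot"],s["force"],s["wrist_torque"])
T,S=[pickle.load(open(f"{n}3.pkl","rb")) for n in("top","scene")]
a=cv2.resize(T["image"][220:270,260:310],(400,400),interpolation=cv2.INTER_CUBIC); b=cv2.resize(S["image"][230:280,315:365],(400,400),interpolation=cv2.INTER_CUBIC)
cv2.imwrite("pics/p4.png",np.hstack([a,b])[:,:,::-1])
tcp=s["eef_pos"];zg=tcp[2]-67.8
th=2*np.arcsin(s["ee_rot"][2]);M=np.array([[np.cos(th),-np.sin(th)],[np.sin(th),np.cos(th)]])
L=lambda W:(np.atleast_2d(W)[:,:2]-tcp[:2])@M
h=hsv(T);m=((h[...,0]>12)&(h[...,0]<34)&(h[...,1]>120)&(h[...,2]>80))
e=np.array([[262+np.flatnonzero(m[r,262:288]).max()+.5,r] for r in range(225,270) if m[r,262:288].any()])
print("right edge y",np.median(L(onz(T,e,zg+50))[:,1]))
E
```

```text
time_s: 8.63
eef_pos: [580.8, 189.4, 181.5]
ee_rot: [-0.0, 0.999, 0.041, 0.0]
force: [-0.2, 1.0, -4.4]
grip_width: 0.168
grip_force: 68.6
[580.90128405 189.38430025 181.91192848] [-6.48781473e-05  9.99143492e-01  4.13757644e-02  5.69336673e-04] [-0.52624987  0.61533074 -4.28757948] [ 0.03345633  0.05589699 -0.00494149]
right edge y -85.54719186812419
```

View pics/p4.png

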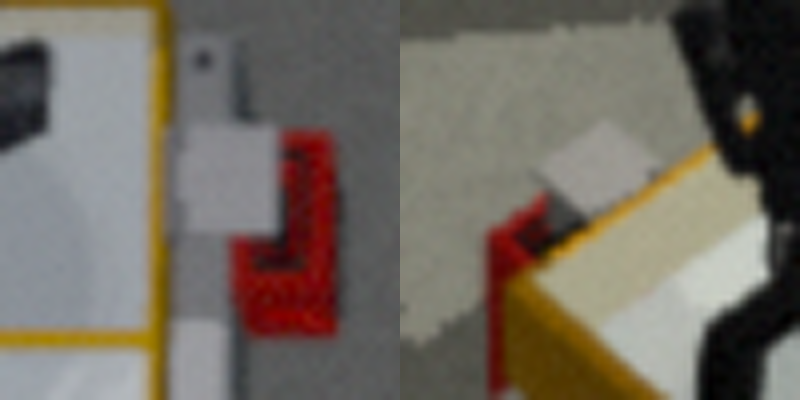

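The bracket sits over the switch in both views: top crop (225,180) over the red face, with the front end of the slot at (275,262). I'll trim y by about 1 mm and descend slowly.

```bash
python3 -m inch '0 0.9 1 0 0 0;0 0 1 0 0 0;0 0 1.5 0 0 0;0 0 1.5 0 0 0;0 0 1.5 0 0 0;0 0 1.5 0 0 0;0 0 1 0 0 0;0 0 1 0 0 0;0 0 0 0 0 0;0 0 0 0 0 0'
python3 - <<'E'
from rig import ctrl
s=ctrl.sense();print(s["eef_pos"],s["force"],s["wrist_torque"])
E
```

```text
time_s: 9.57
eef_pos: [580.7, 188.3, 171.2]
ee_rot: [0.0, 0.999, 0.041, -0.0]
force: [-0.5, -1.3, -4.5]
grip_width: 0.174
grip_force: 68.5
[580.69436406 188.29307587 171.21570089] [-0.46977717 -1.29370732 -4.51354427] [-0.1878514   0.05560985 -0.00929023]
```

```bash
python3 -m inch '0 0 0.5 0 0 0;0 0 1 0 0 0;0 0 1 0 0 0;0 0 1 0 0 0;0 0 1 0 0 0;0 0 1 0 0 0;0 0 0.5 0 0 0;0 0 0 0 0 0;0 0 0 0 0 0;0 0 0 0 0 0'
python3 - <<'E'
from rig import ctrl
s=ctrl.sense();print(s["eef_pos"],s["ee_rot"],s["force"],s["wrist_torque"])
E
```

```text
time_s: 10.4
eef_pos: [580.7, 188.3, 165.2]
ee_rot: [0.0, 0.999, 0.041, -0.0]
force: [0.1, -2.7, -5.2]
grip_width: 0.174
grip_force: 68.5
[580.68207753 188.33485784 165.19286473] [ 8.19713001e-05  9.99144031e-01  4.13664996e-02 -1.02816404e-04] [ 0.07547278 -2.65509688 -5.15484566] [-0.32311275 -0.09389566  0.03041803]
```

It's in the slot, with a small side force toward -y. I'll ease 0.8 mm that way and continue down.

```bash
python3 -m inch '0 0.4 0 0 0 0;0 0.4 0 0 0 0;0 0 0.5 0 0 0;0 0 1 0 0 0;0 0 1 0 0 0;0 0 1 0 0 0;0 0 1 0 0 0;0 0 0.5 0 0 0;0 0 0 0 0 0;0 0 0 0 0 0'
python3 - <<'E'
from rig import ctrl
s=ctrl.sense();print(s["eef_pos"],s["ee_rot"],s["force"],s["wrist_torque"])
E
```

```text
time_s: 11.23
eef_pos: [580.8, 187.7, 160.3]
ee_rot: [-0.0, 0.999, 0.041, -0.0]
force: [0.3, -0.3, -4.4]
grip_width: 0.174
grip_force: 68.6
[580.77231516 187.67281833 160.27905061] [-2.88814157e-05  9.99143959e-01  4.13684387e-02 -1.05005672e-05] [ 0.27696976 -0.33804135 -4.43813204] [ 0.00906367 -0.00305436 -0.06232126]
```

Now free of contact. 12.5 mm remain to home, at TCP z ≈ 147.8.

```bash
python3 -m inch '0 0 1 0 0 0;0 0 1.5 0 0 0;0 0 1.5 0 0 0;0 0 1.5 0 0 0;0 0 1.5 0 0 0;0 0 1.5 0 0 0;0 0 1.5 0 0 0;0 0 0.5 0 0 0;0 0 0 0 0 0;0 0 0 0 0 0'
python3 - <<'E'
from rig import ctrl
s=ctrl.sense();print(s["eef_pos"],s["ee_rot"],s["force"],s["wrist_torque"])
E
```

```text
time_s: 12.07
eef_pos: [580.8, 187.7, 149.8]
ee_rot: [-0.0, 0.999, 0.041, 0.0]
force: [-0.3, 0.1, -4.3]
grip_width: 0.173
grip_force: 68.6
[580.7945905  187.65476831 149.84706848] [-6.71764463e-06  9.99143919e-01  4.13693876e-02  4.80387374e-05] [-0.25300926  0.13242585 -4.26146092] [ 0.01538778  0.0717462  -0.00063089]
```

```bash
python3 -m inch '0 0 0.3 0 0 0;0 0 0.3 0 0 0;0 0 0.3 0 0 0;0 0 0.3 0 0 0;0 0 0.3 0 0 0;0 0 0.3 0 0 0;0 0 0.2 0 0 0;0 0 0 0 0 0;0 0 0 0 0 0;0 0 0 0 0 0'
python3 - <<'E'
from rig import ctrl
s=ctrl.sense();print(s["eef_pos"],s["ee_rot"],s["force"],s["wrist_torque"])
E
```

```text
time_s: 12.9
eef_pos: [580.8, 187.7, 147.8]
ee_rot: [-0.0, 0.999, 0.041, 0.0]
force: [-1.0, 1.1, -3.9]
grip_width: 0.171
grip_force: 68.7
[580.76739051 187.69489622 147.84772646] [-3.30766487e-05  9.99142912e-01  4.13937063e-02  3.37509630e-05] [-1.02059427  1.13989564 -3.90091822] [0.02070419 0.04521482 0.04481229]
```

Seating should start about here. I'll lower in fine steps until the force changes sign.

```bash
python3 -m inch '0 0 0.2 0 0 0;0 0 0.2 0 0 0;0 0 0.2 0 0 0;0 0 0.2 0 0 0;0 0 0 0 0 0;0 0 0 0 0 0;0 0 0 0 0 0;0 0 0 0 0 0;0 0 0 0 0 0;0 0 0 0 0 0'
python3 - <<'E'
from rig import ctrl
s=ctrl.sense();print(s["eef_pos"],s["ee_rot"],s["force"],s["wrist_torque"])
E
```

```text
time_s: 13.73
eef_pos: [580.8, 187.7, 147.8]
ee_rot: [-0.0, 0.999, 0.041, 0.0]
force: [-4.8, 0.8, 5.0]
grip_width: 0.176
grip_force: 70.0
[580.81405841 187.72272693 147.82868125] [-3.31287840e-05  9.99141330e-01  4.14303566e-02  3.57374964e-04] [-4.77668395  0.80823851  5.02485174] [-0.01657739  0.68756765 -0.02523179]
```

It's home: z stopped at 147.8, exactly 80 mm above the pick height, and about 5 N is bearing up. Release.

```bash
python3 -m inch '0 0 0 0 0 0;0 0 0 0 0 0;0 0 0 0 0 0;0 0 0 0 0 0;0 0 0 0 0 0;0 0 0 0 0 0;0 0 0 0 0 0;0 0 0 0 0 0;0 0 0 0 0 0;0 0 0 0 0 0' 0.6; python3 -m inch '0 0 -2 0 0 0;0 0 -5 0 0 0;0 0 -10 0 0 0;0 0 -15 0 0 0;0 0 -20 0 0 0;0 0 -20 0 0 0;0 0 -15 0 0 0;0 0 -10 0 0 0;0 0 -3 0 0 0;0 0 0 0 0 0' 0.6
```

```text
time_s: 14.57
eef_pos: [580.8, 187.7, 147.0]
ee_rot: [-0.0, 0.999, 0.041, -0.0]
force: [-0.8, 0.1, 0.2]
grip_width: 0.596
grip_force: 0.0
time_s: 15.4
eef_pos: [580.9, 187.7, 247.7]
ee_rot: [-0.0, 0.999, 0.041, 0.001]
force: [-0.1, -0.5, -0.7]
grip_width: 0.602
grip_force: 0.0
```

Released. With the arm clear, I'll check the guard and measure the rotary switch.

```bash
python3 -m inch '0 0 -8 0 0 -1.1;0 0 -8 0 0 -1.1;0 0 -4 0 0 -1.1;0 0 0 0 0 -1.1;0 0 0 0 0 -1.1;0 0 0 0 0 -1.1;0 0 0 0 0 -1.1;0 0 0 0 0 -1.1;0 0 0 0 0 -1.1;0 0 0 0 0 -1.1' 1;python3 - <<'E'
from rig import ctrl
from h import *
S=ctrl.capture("scene");pickle.dump(S,open("scene4.pkl","wb"))
T=pickle.load(open("top0.pkl","rb"));S0=pickle.load(open("scene0.pkl","rb"))
b=cv2.resize(S["image"][180:340,290:450],(400,400),interpolation=cv2.INTER_CUBIC)
a=cv2.resize(T["image"][299:329,218:248],(400,400),interpolation=cv2.INTER_CUBIC)
th=np.radians(4.6);M=np.array([[np.cos(th),-np.sin(th)],[np.sin(th),np.cos(th)]]);t=np.array([511,182.])
w=lambda x,y,z:[*(M@[x,y]+t),z]
for k in(-21,0,21):
    p=proj(T,w(-98+k,40,124))[0];cv2.circle(a,tuple(int(v) for v in((p-[218,299]+.5)*400/30)),3,(0,255,0),-1)
cv2.imwrite("pics/p5.png",np.hstack([a,b])[:,:,::-1])
# guard corners predicted home vs image yellow hull
for n,l in(("back-left",(130,85)),("back-right",(130,-85)),("front-left",(-20,85))): print(n,proj(S,w(*l,130)).round(1),proj(S,w(*l,80)).round(1))
h=hsv(S);m=((h[...,0]>12)&(h[...,0]<34)&(h[...,1]>120)&(h[...,2]>60)).astype(np.uint8);m[:,:310]=0;m[:,450:]=0;m[:215]=0;m[330:]=0
n,l,s,ce=cv2.connectedComponentsWithStats(m);i=1+s[1:,4].argmax();print(cv2.approxPolyDP(cv2.convexHull(np.argwhere(l==i)[:,::-1].astype(np.int32)),2,True)[:,0].tolist())
# white mark in T
im=T["image"][302:326,224:244].astype(int);mm=(im.min(2)>90)&(np.ptp(im,axis=2)<40);print("mark",np.argwhere(mm)[:,::-1].tolist() if mm.sum()<40 else mm.sum())
s=ctrl.sense();print(s["eef_pos"],s["joints"])
E
```

```text
time_s: 16.23
eef_pos: [580.5, 187.6, 265.7]
ee_rot: [-0.001, 0.814, 0.581, -0.001]
force: [-0.6, 0.4, 0.2]
grip_width: 0.996
grip_force: 0.0
back-left [[372.1 313.8]] [[370.7 324.8]]
back-right [[326.9 273. ]] [[326.8 284.5]]
front-left [[413.3 282.1]] [[410.8 293.4]]
[[409, 294], [370, 323], [328, 285], [327, 279], [329, 271], [368, 245], [412, 282]]
mark [[0, 0], [1, 0], [18, 0], [19, 0], [0, 1], [19, 1], [5, 13], [5, 14], [6, 14], [5, 15], [5, 16], [5, 17], [19, 20], [18, 21], [19, 21], [17, 22], [18, 22], [19, 22], [0, 23], [1, 23], [16, 23], [17, 23], [18, 23], [19, 23]]
[580.46535198 187.5787817  265.76718224] [ 1.20737137e-01  4.88010816e-01  1.15581486e+00 -1.35110409e-06
  1.49991920e+00  4.44421664e-01]
```

View pics/p5.png

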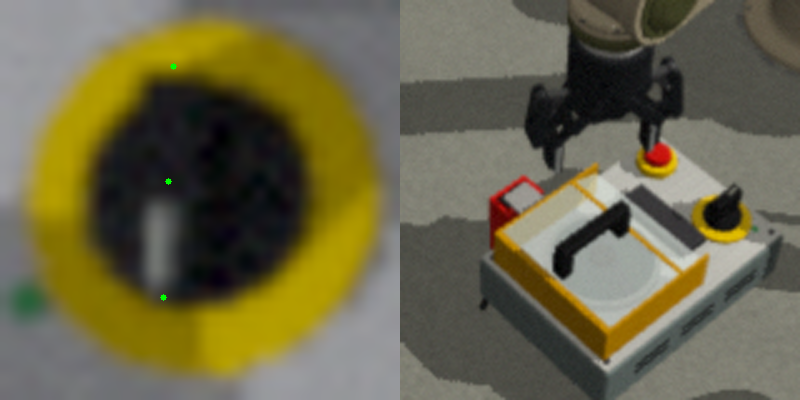

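The guard is home: its corners in the scene are within about 1 px of the prediction, e.g. (370,323) against (370.7,324.8). The switch mark in the left crop, at (158,245) about the axis at (168,181), puts the switch about 6° past off. I'll approach with the tool turned by a half turn to keep joint 6 in range.

```bash
python3 -m inch '0 0 0 0 0 -1.1;0 0 0 0 0 -1.1;0 0 0 0 0 -1.1;0 0 0 0 0 -1.1;0 0 0 0 0 -1.1;0 0 0 0 0 -1.1;0 0 0 0 0 -1.1;0 0 0 0 0 -1.1;0 0 0 0 0 -1.1;0 0 0 0 0 -1.1' 1; python3 -m inch '0 0 0 0 0 -1.1;0 0 0 0 0 -1.1;0 0 0 0 0 -1.1;0 0 0 0 0 -1.1;0 0 0 0 0 -1.1;0 0 0 0 0 -1.1;0 0 0 0 0 -0.6;10 2 0 0 0 0;20 3 0 0 0 0;25 4 0 0 0 0'; python3 -m inch '25 4 0 0 0 0;25 4 0 0 0 0;25 4 0 0 0 0;20 3 0 0 0 0;14 2 0 0 0 0;6 0 0 0 0 0;0 0 0 0 0 0;0 0 0 0 0 0;0 0 0 0 0 0;0 0 0 0 0 0'
```

```text
time_s: 17.12
eef_pos: [580.5, 187.6, 266.0]
ee_rot: [-0.001, 0.367, 0.93, -0.0]
force: [-0.4, -0.1, -0.1]
grip_width: 0.999
grip_force: 0.0
time_s: 17.95
eef_pos: [525.3, 196.4, 265.4]
ee_rot: [-0.001, 0.002, 1.0, -0.0]
force: [0.4, 0.2, 0.2]
grip_width: 1.002
grip_force: 0.0
time_s: 18.78
eef_pos: [411.4, 213.6, 266.7]
ee_rot: [-0.0, 0.001, 1.0, -0.0]
force: [-0.3, -0.8, 0.3]
grip_width: 1.005
grip_force: 0.0
```

```bash
python3 -m inch '1.2 0.4 8 0 0 0;0 0 15 0 0 0;0 0 20 0 0 0;0 0 20 0 0 0;0 0 20 0 0 0;0 0 20 0 0 0;0 0 15 0 0 0;0 0 10 0 0 0;0 0 5 0 0 0;0 0 0 0 0 0'; python3 -m inch '0 0 4 0 0 0;0 0 6 0 0 0;0 0 8 0 0 0;0 0 7 0 0 0;0 0 4 0 0 0;0 0 2 0 0 0;0 0 1 0 0 0;0 0 0 0 0 0;0 0 0 0 0 0;0 0 0 0 0 0'
```

```text
time_s: 19.62
eef_pos: [409.1, 214.0, 132.8]
ee_rot: [-0.001, 0.001, 1.0, -0.0]
force: [0.0, -0.8, -0.5]
grip_width: 1.0
grip_force: 0.0
time_s: 20.45
eef_pos: [409.7, 214.3, 102.2]
ee_rot: [0.0, 0.0, 1.0, 0.0]
force: [0.2, -0.6, 0.2]
grip_width: 1.002
grip_force: 0.0
```

```bash
python3 -m inch '0 0 0 0 0 0;0 0 0 0 0 0;0 0 0 0 0 0;0 0 0 0 0 0;0 0 0 0 0 0;0 0 0 0 0 0;0 0 0 0 0 0;0 0 0 0 0 0;0 0 0 0 0 0;0 0 0 0 0 0' 0 30
python3 - <<'E'
from rig import ctrl
s=ctrl.sense();print(s["eef_pos"],s["ee_rot"],s["force"],s["wrist_torque"],s["joints"])
E
```

```text
time_s: 21.28
eef_pos: [409.3, 213.2, 102.2]
ee_rot: [-0.001, 0.0, 1.0, -0.001]
force: [-2.9, -8.0, 4.4]
grip_width: 0.155
grip_force: 33.2
[409.31204519 213.23298044 102.1676556 ] [-5.28388344e-04  2.92416490e-04  9.99999192e-01 -1.11869895e-03] [-2.87594978 -7.99466931  4.36401584] [-1.28138888  0.38057586  0.0233522 ] [ 0.22664327  0.33171897  1.84619735 -0.00236237  0.96521072 -1.34222197]
```

Gripped (0.155 × 85 ≈ 13 mm wide). I'll ease the small side load and turn clockwise.

```bash
python3 -m inch '0 -0.6 0 0 0 0;0 -0.5 0 0 0 0.4;0 0 0 0 0 0.8;0 0 0 0 0 0.9;0 0 0 0 0 0.9;0 0 0 0 0 0.9;0 0 0 0 0 0.9;0 0 0 0 0 0.9;0 0 0 0 0 0.8;0 0 0 0 0 0.5' 0 40; python3 -m inch '0 0 0 0 0 0.5;0 0 0 0 0 0.5;0 0 0 0 0 0.4;0 0 0 0 0 0.4;0 0 0 0 0 0.2;0 0 0 0 0 0.2;0 0 0 0 0 0;0 0 0 0 0 0;0 0 0 0 0 0;0 0 0 0 0 0'
python3 - <<'E'
from rig import ctrl
import numpy as np
s=ctrl.sense();q=s["ee_rot"];print(np.degrees(2*np.arctan2(q[2],q[1])),s["eef_pos"],s["force"],s["wrist_torque"])
E
```

```text
time_s: 22.12
eef_pos: [409.5, 213.3, 102.2]
ee_rot: [-0.0, 0.361, 0.933, 0.0]
force: [-1.7, 1.2, 2.7]
grip_width: 0.151
grip_force: 40.6
time_s: 22.95
eef_pos: [409.6, 213.3, 102.2]
ee_rot: [-0.0, 0.464, 0.886, 0.0]
force: [-2.9, 3.0, 4.9]
grip_width: 0.153
grip_force: 40.8
124.77199491048474 [409.60816386 213.32072281 102.18910573] [-2.91473616  2.98600783  4.94842528] [ 0.50602504  0.27713701 -0.0750994 ]
```

```bash
python3 -m inch '0 0 0 0 0 0.15;0 0 0 0 0 0.15;0 0 0 0 0 0.1;0 0 0 0 0 0.1;0 0 0 0 0 0;0 0 0 0 0 0;0 0 0 0 0 0;0 0 0 0 0 0;0 0 0 0 0 0;0 0 0 0 0 0'
python3 - <<'E'
from rig import ctrl
import numpy as np
s=ctrl.sense();q=s["ee_rot"];print(np.degrees(2*np.arctan2(q[2],q[1])),s["eef_pos"],s["force"],s["wrist_torque"])
E
```

```text
time_s: 23.78
eef_pos: [409.6, 213.3, 102.2]
ee_rot: [0.0, 0.485, 0.874, -0.0]
force: [-2.7, 3.1, 5.2]
grip_width: 0.156
grip_force: 53.0
121.96395029876341 [409.60535756 213.26170476 102.23082007] [-2.72059201  3.13877205  5.24463814] [0.45913369 0.30145437 1.26916603]
```

The wrist moment rose to 1.27 N m, so the switch is at its stop. I'll release, rise clear and check.

```bash
python3 -m inch '0 0 0 0 0 0;0 0 0 0 0 0;0 0 0 0 0 0;0 0 0 0 0 0;0 0 0 0 0 0;0 0 0 0 0 0;0 0 0 0 0 0;0 0 0 0 0 0;0 0 0 0 0 0;0 0 0 0 0 0' 0.8; python3 -m inch '0 0 -3 0 0 0;0 0 -8 0 0 0;0 0 -15 0 0 0;0 0 -22 0 0 0;0 0 -25 0 0 0;0 0 -25 0 0 0;0 0 -25 0 0 0;0 0 -20 0 0 0;0 0 -12 0 0 0;0 0 -5 0 0 0';  python3 - <<'E'
from rig import ctrl
from h import *
S=ctrl.capture("scene");T=ctrl.capture("top")
b=cv2.resize(S["image"][180:340,290:450],(400,400),interpolation=cv2.INTER_CUBIC)
a=cv2.resize(S["image"][240:285,400:445],(400,400),interpolation=cv2.INTER_CUBIC)
th=np.radians(4.6);M=np.array([[np.cos(th),-np.sin(th)],[np.sin(th),np.cos(th)]]);t=np.array([511,182.])
g=-1.05
for k in(-21,0,21):
    p=proj(S,[*(M@[-98+k*np.cos(g),40+k*np.sin(g)]+t),124])[0];cv2.circle(a,tuple(int(v) for v in((p-[400,240]+.5)*400/45)),3,(0,255,0),-1)
cv2.imwrite("pics/p6.png",np.hstack([a,b])[:,:,::-1])
print("estop S (was 392.47 241.34, 68)",blobs(red(S),380,420,225,260))
E
```

```text
time_s: 24.62
eef_pos: [409.6, 213.1, 102.0]
ee_rot: [0.0, 0.487, 0.874, 0.0]
force: [-0.5, -0.0, -0.2]
grip_width: 0.801
grip_force: 0.0
time_s: 25.45
eef_pos: [410.0, 213.3, 264.6]
ee_rot: [0.001, 0.487, 0.874, 0.001]
force: [0.2, -0.4, 0.4]
grip_width: 0.801
grip_force: 0.0
estop S (was 392.47 241.34, 68) [(np.int32(69), array([392.43, 241.39]))]
```

View pics/p6.png

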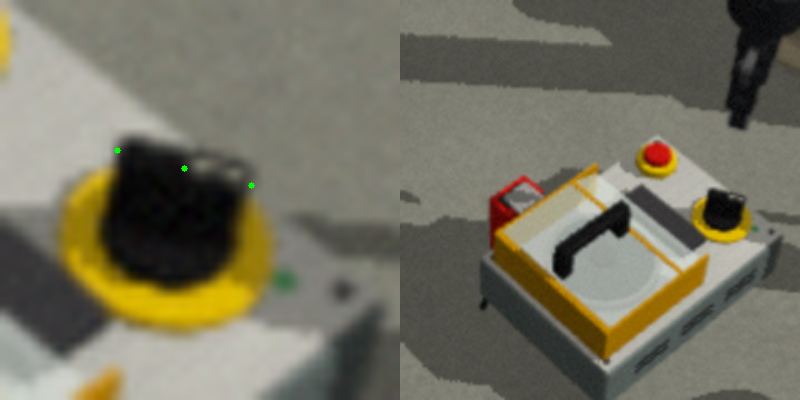

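The switch bar, from (120,145) to (250,175) in the left crop, lies along the predicted run direction, with its mark toward the green dot. The guard is in place, the stop button is unmoved, and the arm is clear.

```bash
python3 -c "
from rig import ctrl
print(ctrl.finish_job())"
```

```text
the job is handed in; nothing more can be done
None
```

The guard is home on the deck with its tongue in the interlock slot, the rotary switch is at its run stop, the stop button was not pressed, and the job was handed in at about 25.5 s.

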